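# Clamp the sample tube in its hand carrier and hold the carrier up level

## Robot

A 6-joint arm with a two-finger parallel gripper is mounted at the origin on a cart in front of the work surface, level with it; the furniture and walls round the work are solid. World frame = base frame: x ahead of the robot, y to its left, z up, the work surface at z = 0. Lengths are in mm, angles in rad, forces in N, time in s.
With the tool pointing down it reaches from about 300 to 775 mm from the base axis. Payload 14.6 kg.
Tool frame: the origin (TCP) lies at the very end of the fingers, on their centre line; the grasp point (between the pads) lies 19 mm behind it; z points along the fingers, y is the line along which they close (so a half turn about z gives the same grasp; the last joint's range is limited). The gripper opens to 94 mm and grips with 3 to 60 N. Pads are 16 mm wide; open, the fingers measure 119 mm over their backs; the gripper's body (75 mm by 177 mm) begins 78 mm behind the grasp point.
Start: joints at [-1.184, 0.3, 1.521, -0, 1.321, -0.067], TCP at [241.103, -494.326, 205.446] pointing down, gripper open.
Joint ranges: [-3.03, 3.03], [-0.79, 2.21], [0.23, 2.52], [-1.04, 4.18], [0, 3.07], [-2.55, 2.55]. Speed limits (rad/s): [2.22, 2.22, 2.57, 3.14, 3.14, 3.14].

## Interface

Orientations are given as [roll, pitch, yaw] about the fixed x, y, z axes, in that order (R = Rz(yaw) Ry(pitch) Rx(roll)).
In Python, from cell import manip, eyes, ticket gives the robot as it stands. The module is installed in compiled form; this text tells all that it offers.
- The arm moves only by the tool arm_command, never from a script. Its argument "plan" is a list of rows, each a list of 5 numbers: the opening, from -1 (shut) to 1 (fully open), then the shift along the tool's x, y, z in m, then the turn about the tool's z in rad. In form: [[jaw, dx, dy, dz, roll], ...]. A call has 1 to 20 rows; each row shifts and turns the commanded pose from where the row before left it, along the tool's axes as they then stand; what a row does not reach is not made up. A row lasts 1/8 s, in which the tool goes at most 62.5 mm and 10.7 degrees, less where a joint would pass 70% of its speed; a pose out of reach is approached as far as the arm can. A call is refused whole if a number of a shift passes 0.0625 or a number of a turn 0.188, either way. A call with a gripper value outside its range is refused whole. The fingers move at their own pace and stop on an object; "newtons" is the grip in N (left out, the last holds). Time passes only in rows, so rows that do not move let the fingers close. It gives the time, the measured TCP pose, the force, the opening and the grip force at its end, in the units of the state.
- manip.read_state(): the state, without advancing time (a new reading comes with each control period).
- eyes.camera(name): name is "scene" or "top" or "wrist"; returns a dict with "img" (480x640x3 uint8, blue, green, red), "z_map" (480x640 float32, mm along the optical axis (not along the pixel's ray), 0 where there is no reading), "fx", "fy", "cx", "cy" (pixels), "eye" and "orientation" of the camera in the world. Camera axes: x right, y down, z forward; pixel columns grow to the right and rows downward; lengths in mm; the calibration is good to about 2 mm. The wrist camera is an equidistant fisheye: a pixel r from the principal point sees the ray r / f radians off the axis. A picture is of the moment at which its call begins.
- ticket.sign_off(): hands the job in; it is judged then, once.
The state is a dict: "clock": time; "joints": joint angles; "qd": joint speeds; "effort": joint torques, N m; "eef_pos": TCP position; "eef_rot": TCP orientation; "wrist_force": force on the tool from outside, world axes, zero at the start; "moment": the same for the moment, N m; "finger_gap": finger opening in mm; "finger_force": force on a finger pad.
Only numpy, scipy, OpenCV 4.12 (cv2) and the standard library are available. Lean on these libraries where they do the work, as an engineer would, in place of code of your own. Each camera call takes 0.05 s, during which the arm holds its last target. There are 200 camera calls.

## Task

Secure the sample tube in the hand carrier: turn the red crank clockwise to its stop, so that the orange pad presses the tube against the blue jaw. Then lift the carrier by its black handle bar until its feet are about 15 cm above the table, and hold it there level and still, ready to be taken; finish while still holding it, and leave the other things where they are.

Things in the scene. Friction and masses are not known exactly. Their poses are not given: they have to be found in the camera images.
- clamp_carrier: Loose aluminium hand carrier, about 0.7 kg, on black feet: plate 116 (x) x 214 (y) mm, top at z = 12 mm. Origin: centre of the underside (table level); y along the handle, towards the crank; z up. In its frame: blue fixed jaw 50 x 14 mm, 36 mm high, clamping face at y = -14 mm; grey gear box 44 x 40 mm at (0, 75) mm, 48 mm high. Centre of mass within 5 mm of below the handle's middle.
- handle_mid (a point): Middle of the black handle bar, at (0, 0, 108) mm in the carrier's frame: bar 14 mm wide, 14 mm high, 116 mm long along the carrier's y, top at z = 115 mm. Grip here from above, closing along the carrier's x. The bar stands on steel legs at y = -50 and +50 mm, which splay to x = +-36 mm at the plate.
- crank (a joint): Crank angle in rad, 0 (open) to 3.0 (hard stop), growing clockwise seen from above; 6 mm of pad travel per rad. The pad has pushed the tube against the jaw at about 2.2 rad; from there a spring behind the pad takes up the rest (about 1 N at first, some 5 N at the stop). Stays where it is left; turning takes 1.3 to 2.5 N at the sleeve.
- crank_grip (a point): Point at z = 82 mm on the axis of the red crank sleeve (upright, 15 mm across, z = 60 to 96 mm in the carrier's frame, spins freely on its pin): pinch here from above, closing along the carrier's x. It runs on a circle of 40 mm radius about crank_axis: in the carrier's frame at (-40, 75) mm at 0 rad, (0, 115) mm at 1.57 rad, (40, 81) mm at 3.0 rad.
- crank_axis (a point): Point on the crank's upright axis, at (0, 75, 82) mm in the carrier's frame.
- clamp_pad: Orange moving clamp pad, 46 x 8 x 22 mm, which slides along the carrier's -y as the crank turns. Its origin is the carrier's origin as long as the clamp is fully open; its clamping face is at y = 15 mm of its own frame.
- sample_tube: Loose clear 15 ml tube with a blue screw cap, 119 mm long, body 16 mm across, cap 22 mm, lying on the carrier's plate across it (along the carrier's x), between the blue jaw and the orange pad. Origin: its underside at mid-length; its y runs along the tube, the cap at -y.
- rack: Yellow tube rack with three upright blue-capped tubes, fixed, 69 x 160 mm, 124 mm high with the tubes, on the left of the table; origin at the centre of its underside. Leave alone.
- tape: Roll of white tape, 76 mm across, 19 mm high, lying flat; origin at the centre of its underside. Leave alone.
- white_lid: White screw lid, 60 mm across, 15 mm high; origin at the centre of its underside. Leave alone.
- scissors: Scissors with yellow handles, 54 x 112 x 6 mm, lying flat; origin at the centre of its underside. Leave alone.
Things that resemble listed ones, but are neither listed nor needed, are in the scene too. Leave any green look-alike of the clamp_carrier alone. Leave any pink look-alike of the sample_tube alone.

How it is judged:
By the outcome, as a careful person would: the job done as asked, in the order asked, and still so for the second after the job is handed in, while the arm keeps its last pose, push and grip.
It also fails if it takes over 51 s, if anything falls off the work surface, if the arm or the gripper's body presses on something with over 40 N, if the wrist force passes 120 N, or if a joint passes its speed limit or range.

## Working session

There is one attempt and no reset: what is moved stays moved. The work goes in short steps, Python scripts to look and compute and a tool call to move; the robot and the scene stay as the last step left them, time stands still between calls to the robot, and variables do not carry over. Pictures are saved under pics/ and viewed, at most 10 in all, crops included, and the job is handed in when it is done.

Besides the shell and the picture viewer there is one more tool, called after "Request:" as name(argument=value, ...) on one line, values as JSON. arm_command: Moves the arm, as the interface text tells. Its arguments: {"type":"object","properties":{"plan":{"type":"array"},"newtons":{"type":"number"}},"required":["plan"]}

```bash
mkdir -p pics
python3 - <<'E'
from cell import manip, eyes
import cv2,numpy as np
s=manip.read_state(); print(s)
for n in("top","scene"):
    c=eyes.camera(n); cv2.imwrite(f"pics/{n}1.png",c["img"]); np.savez(f"{n}1.npz",**c)
    print(n,c["fx"],c["fy"],c["cx"],c["cy"],c["eye"],c["orientation"])
E
```

```text
{'clock': 0.0, 'joints': array([-1.18364758e+00,  3.00463402e-01,  1.52156674e+00, -2.53731386e-05,
        1.32067587e+00, -6.65763270e-02]), 'qd': array([ 6.53178278e-04,  9.66210514e-04, -9.92440164e-05,  1.99731652e-05,
       -7.75389427e-04, -8.04634920e-04]), 'effort': array([-3.34359411e-04, -5.31805050e+01, -3.52737665e+01,  7.08302949e-02,
        2.43679667e-02, -9.89232581e-05]), 'eef_pos': array([ 240.98232464, -494.11693688,  204.89661488]), 'eef_rot': array([-3.14048013e+00, -4.95461125e-05,  4.53731336e-01]), 'wrist_force': array([-0.19231354, -0.13769171,  0.45771204]), 'moment': array([-0.02698671,  0.00492536, -0.01760723]), 'finger_force': 0.0, 'finger_gap': 93.92723821348176}
top 519.3307438215143 519.3307438215143 327.6643348358831 242.5025977792938 [ 424.75951178   -2.47896751 1256.79305731] [-3.06465601  0.00964914 -1.58664649]
scene 536.7659745901428 536.7659745901428 312.09662987394245 237.2789495124575 [-128.01143999 -736.78179125  998.17587669] [-2.30305374 -0.01248747 -0.6951468 ]
```

View pics/top1.png

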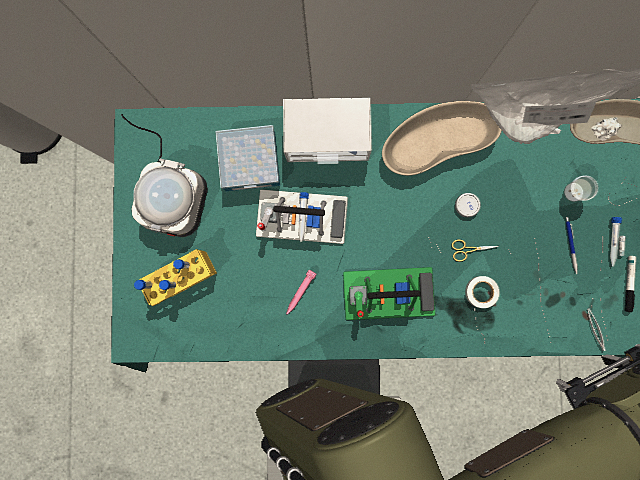

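View pics/scene1.png

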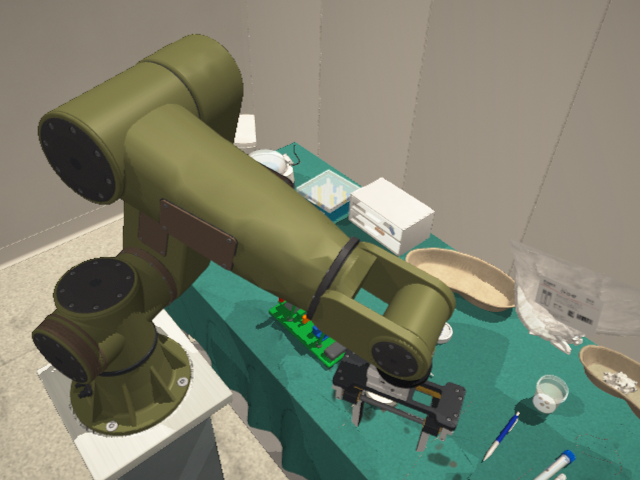

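The top view shows the aluminium carrier at about (303,217): its black bar runs from (272,209) to (325,212) and the red crank is at (262,226), left, i.e. +y. The green look-alike is at (390,293). The scene view is mostly blocked by the arm. Next I'll measure the carrier.

```bash
cat > h.py <<'E'
import numpy as np,cv2
from scipy.spatial.transform import Rotation as R
def cloud(c):
    z=c["z_map"].astype(float); v,u=np.mgrid[:480,:640]
    p=np.dstack([(u-c["cx"])/c["fx"]*z,(v-c["cy"])/c["fy"]*z,z])
    return p@R.from_euler("xyz",c["orientation"]).as_matrix().T+c["eye"]
E
python3 - <<'E'
from h import *
c=dict(np.load("top1.npz")); P=cloud(c); im=c["img"].astype(int)
S=(slice(180,255),slice(245,360)); p=P[S].reshape(-1,3); b=im[S].reshape(-1,3); 
def rep(n,m):
    q=p[m]; print(n,m.sum(),np.median(q,0).round(1),q.min(0).round(),q.max(0).round())
    return q
dark=(b.max(1)<60)&(p[:,2]>95)&(p[:,2]<125)
q=rep("bar",dark)
rc=cv2.minAreaRect(q[:,:2].astype(np.float32)); print(rc)
red=(b[:,2]>120)&(b[:,1]<70)&(b[:,0]<70); rep("red",red)
r=red&(p[:,2]>85); rep("redtop",r)
pl=(p[:,2]>6)&(p[:,2]<18); q=rep("plate",pl); print(cv2.minAreaRect(q[:,:2].astype(np.float32)))
al=(p[:,2]>6);q=rep("all",al); print(cv2.minAreaRect(q[:,:2].astype(np.float32)))
rep("table",abs(p[:,2])<6)
cv2.imwrite("pics/crop.png",cv2.resize(c["img"][180:255,245:360],None,fx=6,fy=6,interpolation=cv2.INTER_CUBIC))
E
```

```text
bar 321 [585.3  69.7 114.6] [570.  14.  96.] [597. 128. 121.]
((586.36083984375, 70.677734375), (114.23461151123047, 17.917774200439453), 81.80841064453125)
red 14 [555.6 157.9  95. ] [550.  84.  37.] [588. 164. 101.]
redtop 13 [554.5 158.8  95.2] [550. 154.  93.] [561. 164. 101.]
plate 2341 [577.1  81.1  12. ] [493. -68.   6.] [673. 203.  18.]
((583.1351928710938, 68.80387878417969), (270.99676513671875, 177.3502960205078), 89.06224822998047)
all 4543 [582.6  73.7  17. ] [425. -68.   6.] [ 673.  203. 1257.]
((549.1431884765625, 70.80585479736328), (272.9007568359375, 242.7579803466797), 87.72683715820312)
table 4045 [5.678e+02 5.620e+01 3.000e-01] [493. -71.  -6.] [678. 210.   6.]
```

View pics/crop.png

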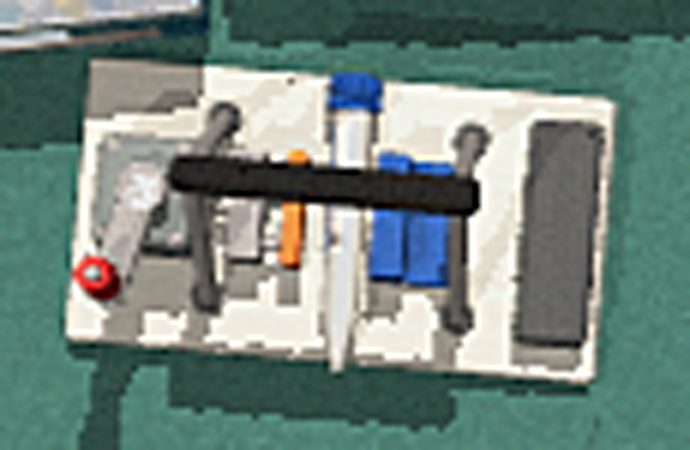

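Run:
```python
from h import *
c=dict(np.load("top1.npz")); P=cloud(c); im=c["img"].astype(int)
def reg(v0,v1,u0,u1): 
    return P[v0:v1,u0:u1].reshape(-1,3), im[v0:v1,u0:u1].reshape(-1,3)
p,b=reg(200,222,262,332)
q=p[(b.max(1)<60)&(abs(p[:,2]-115)<8)]
vx,vy,x0,y0=cv2.fitLine(q[:,:2].astype(np.float32),cv2.DIST_HUBER,0,.01,.01).ravel()
d=np.array([vx,vy])*np.sign(vy); t=(q[:,:2]-[x0,y0])@d
print("bar dir",d,"yaw",-np.arctan2(d[0],d[1]),"mid",np.array([x0,y0])+d*(np.percentile(t,1)+np.percentile(t,99))/2,np.ptp(t))
# plate bright pixels
p,b=reg(186,248,252,352)
m=((b.min(1)>150)&(abs(p[:,2]-12)<6))
q=p[m][:,:2].astype(np.float32); print("plate",cv2.minAreaRect(q))
yaw=-np.arctan2(d[0],d[1])
from h import R
for y in (yaw,):
    r=np.array([[np.cos(y),-np.sin(y)],[np.sin(y),np.cos(y)]])
    l=q@r; lo,hi=np.percentile(l,.3,0),np.percentile(l,99.7,0); print("plate ext",hi-lo,"centre",r@((lo+hi)/2))
    lo,hi=l.min(0),l.max(0);print(hi-lo,r@((lo+hi)/2))
for n,a in (("drawer",(98,165,280,373)),("bluebox",(125,192,215,282))):
    p,b=reg(*a); print(n,[(h,p[p[:,2]>h][:,0].min().round(),p[p[:,2]>h][:,1].min().round(),p[p[:,2]>h][:,1].max().round()) for h in(20,60,100,130) if (p[:,2]>h).sum()>5],np.percentile(p[:,2],99))
```

```text
bar dir [0.09982865 0.99500465] yaw -0.09999522 mid [585.18890719  70.28717584] 114.17670710397317
plate ((586.73779296875, 70.82937622070312), (212.43289184570312, 115.41007995605469), 84.29623413085938)
plate ext [114.57172 211.58247] centre [586.6125    70.877304]
[115.43591 212.42412] [586.7576   70.83544]
drawer [(20, np.float64(425.0), np.float64(-105.0), np.float64(118.0)), (60, np.float64(425.0), np.float64(-95.0), np.float64(106.0)), (100, np.float64(425.0), np.float64(-92.0), np.float64(105.0)), (130, np.float64(425.0), np.float64(-2.0), np.float64(-2.0))] 101.30070340143457
bluebox [(20, np.float64(425.0), np.float64(-2.0), np.float64(270.0)), (60, np.float64(425.0), np.float64(-2.0), np.float64(268.0)), (100, np.float64(425.0), np.float64(-2.0), np.float64(-2.0)), (130, np.float64(425.0), np.float64(-2.0), np.float64(-2.0))] 66.8606569991514
```

Request:
arm_command(plan=[[-0.1, 0, 0, 0, -0.17], [-0.1, 0, 0, 0, -0.17], [-0.1, 0, 0, 0, -0.17], [-0.1, 0, 0, 0, -0.17], [-0.1, 0, 0, 0, -0.17], [-0.1, 0, 0, 0, -0.167], [-0.1, 0.048, 0.0176, 0, 0], [-0.1, 0.048, 0.0176, 0, 0], [-0.1, 0.048, 0.0176, 0, 0], [-0.1, 0.048, 0.0176, 0, 0], [-0.1, 0.048, 0.0176, 0, 0], [-0.1, 0.048, 0.0176, 0, 0], [-0.1, 0.048, 0.0176, 0, 0], [-0.1, 0.048, 0.0176, 0, 0], [-0.1, 0.048, 0.0176, 0, 0], [-0.1, 0.048, 0.0176, 0, 0], [-0.1, 0.048, 0.0176, 0, 0], [-0.1, 0.048, 0.0176, 0, 0], [-0.1, 0.048, 0.0176, 0, 0], [-0.1, 0.048, 0.0176, 0, 0]], newtons=12)

```text
clock: 2.6
eef_pos: [553.8, 151.4, 205.2]
eef_rot: [-3.141, 0.0, 1.471]
wrist_force: [-0.5, -1.5, -0.1]
finger_gap: 42.1
finger_force: 0.0
```

Run:
```python
from cell import manip, eyes
import cv2,numpy as np
c=eyes.camera("wrist"); cv2.imwrite("pics/w1.png",c["img"]); np.savez("w1.npz",**c)
s=manip.read_state(); print(s["clock"],s["eef_pos"],s["eef_rot"],s["finger_gap"],s["wrist_force"])
print(c["fx"],c["cx"],c["cy"],c["eye"],c["orientation"])
```

```text
2.65 [554.94273287 155.68412482 204.65111174] [-3.14106237e+00 -1.02972566e-03  1.47317358e+00] 42.423868278915315 [ 1.09977391  4.3514108  -0.03150492]
371.64829954431775 317.1703329877409 240.24215115126276 [561.45788411 225.17369962 384.53029801] [ 2.88177086e+00  3.83412312e-04 -1.00533838e-01]
```

View pics/w1.png

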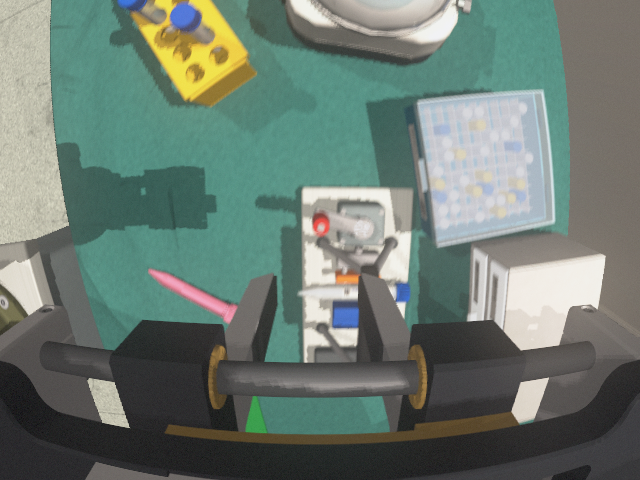

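The wrist view shows the red sleeve at about (321,222), the hub at (360,228), and the plate spanning columns 302–413 from row 187 down. I'll fix the sleeve and hub positions from this image.

```bash
cat >> h.py <<'E'
def wcloud(c):
    v,u=np.mgrid[:480,:640]; a=(u-c["cx"])/c["fx"]; b=(v-c["cy"])/c["fy"]; r=np.hypot(a,b)+1e-9
    k=np.tan(np.minimum(r,1.5))/r; z=c["z_map"].astype(float)
    return np.dstack([a*k*z,b*k*z,z])@R.from_euler("xyz",c["orientation"]).as_matrix().T+c["eye"]
E
python3 - <<'E'
from h import *
c=dict(np.load("w1.npz")); P=wcloud(c); im=c["img"].astype(int)
p=P.reshape(-1,3); b=im.reshape(-1,3); v,u=np.mgrid[:480,:640]; u=u.ravel();v=v.ravel()
red=(b[:,2]>110)&(b[:,1]<70)&(b[:,0]<70)&(abs(u-321)<25)&(abs(v-222)<25)
q=p[red]; print(red.sum(),q.min(0).round(1),q.max(0).round(1))
q=q[q[:,2]>92]; print(len(q),np.median(q,0),q.min(0),q.max(0), cv2.minEnclosingCircle(q[:,:2].astype(np.float32)))
w=(b.min(1)>140)&(abs(p[:,2]-12)<5)&(u>295)&(u<420)&(v>180)&(v<360)
q=p[w]; Y=-.1; r=np.array([[np.cos(Y),-np.sin(Y)],[np.sin(Y),np.cos(Y)]]); l=q[:,:2]@r
print("plate",len(q),np.percentile(l,.5,0),np.percentile(l,99.5,0),"expect centre",np.array([586.2,70.7])@r,np.median(q[:,2]))
# plate edge yaw: left edge points
rows=[(P[k,:,:][(w.reshape(480,640)[k])]) for k in range(190,350,4)]
e=np.array([x[:,:2][x[:,0].argmin()] for x in rows if len(x)>20]); f=cv2.fitLine(e.astype(np.float32),cv2.DIST_HUBER,0,.01,.01).ravel(); print("edge yaw",-np.arctan(f[0]/f[1]))
E
```

```text
15 [552.5 163.2  66.7] [560.2 165.3  85.4]
  return _methods._mean(a, axis=axis, dtype=dtype,
  ret = um.true_divide(
Traceback (most recent call last):
ValueError: zero-size array to reduction operation minimum which has no identity
```

Run:
```python
from h import *
from cell import eyes,manip
c=eyes.camera("wrist"); np.savez("w2.npz",**c); s=manip.read_state(); print(s["clock"],s["eef_pos"],s["eef_rot"],c["eye"])
P=wcloud(c); im=c["img"].astype(int)
p=P.reshape(-1,3); b=im.reshape(-1,3); v,u=np.mgrid[:480,:640]; u=u.ravel();v=v.ravel()
red=(b[:,2]>1.8*b[:,1])&(b[:,2]>1.8*b[:,0])&(b[:,2]>80)&(abs(u-321)<25)&(abs(v-225)<25)
q=p[red]; print(red.sum(),q.min(0).round(1),q.max(0).round(1))
t=q[abs(q[:,2]-96)<5]; print(len(t),np.median(t,0),cv2.minEnclosingCircle(t[:,:2].astype(np.float32)))
w=(b.min(1)>120)&(abs(p[:,2]-12)<4)&(u>295)&(u<420)&(v>180)&(v<360)
q=p[w]; print("plate",len(q)); Y=-.1; r=np.array([[np.cos(Y),-np.sin(Y)],[np.sin(Y),np.cos(Y)]]); l=q[:,:2]@r
print(np.percentile(l,.5,0),np.percentile(l,99.5,0),"expect centre",np.array([586.2,70.7])@r)
W=w.reshape(480,640)
e=np.array([x[x[:,0].argmin(),:2] for x in (P[k][W[k]] for k in range(200,300,3)) if len(x)>10]); f=cv2.fitLine(e.astype(np.float32),cv2.DIST_HUBER,0,.01,.01).ravel(); print("edge yaw",-np.arctan(f[0]/f[1]))
```

```text
2.7 [553.93908692 153.19938573 204.39829267] [-3.14039867e+00 -1.52315914e-04  1.47419898e+00] [562.47629881 229.28301769 384.1221484 ]
243 [550.3 129.2  12.8] [563.1 229.3 384.1]
180 [557.04491136 160.04455944  95.72894214] ((556.5252685546875, 158.5568389892578), 6.960710525512695)
plate 7363
[519.15113038  45.89584167] [633.79642092 234.0232953 ] expect centre [576.21321913 128.86914332]
edge yaw -0.09911044
```

Request:
arm_command(plan=[[-0.1, 0.002, 0.001, 0.03, 0], [-0.1, 0.001, 0.001, 0.03, 0], [-0.1, 0.001, 0, 0.03, 0], [-0.1, 0, 0, 0, 0], [-0.1, 0, 0, 0, 0], [-0.1, 0, 0, 0, 0]])

```text
clock: 3.45
eef_pos: [556.3, 153.4, 116.9]
eef_rot: [3.14, -0.001, 1.471]
wrist_force: [1.0, -0.0, -0.3]
finger_gap: 41.8
finger_force: 0.0
```

Run:
```python
from cell import manip
import numpy as np
s=manip.read_state(); print(s["clock"],s["eef_pos"],s["eef_rot"],s["qd"],s["wrist_force"])
d=np.array([556.4,158.7])-s["eef_pos"][:2];Y=s["eef_rot"][2]
print(d@[np.cos(Y),np.sin(Y)],d@[np.sin(Y),-np.cos(Y)])
```

```text
3.45 [556.29047842 153.42474984 116.8638148 ] [ 3.13967262e+00 -5.84085783e-04  1.47059220e+00] [ 0.00371069  0.00398878  0.00699835  0.00191535 -0.00465931 -0.00072078] [ 0.99207847 -0.04622395 -0.27353805]
5.259744430779133 -0.41874550556249385
```

Request:
arm_command(plan=[[-0.1, 0.0053, -0.0004, 0.014, 0], [-0.1, 0, 0, 0.02, 0], [-0.1, 0, 0, 0.02, 0], [-0.1, 0, 0, 0, 0], [-0.1, 0, 0, 0, 0], [-0.1, 0, 0, 0, 0]])

```text
clock: 4.2
eef_pos: [556.1, 158.9, 62.1]
eef_rot: [3.141, -0.0, 1.471]
wrist_force: [0.1, -0.4, 0.5]
finger_gap: 42.4
finger_force: 0.0
```

Request:
arm_command(plan=[[-1, 0, 0, 0, 0], [-1, 0, 0, 0, 0], [-1, 0, 0, 0, 0], [-1, 0, 0, 0, 0], [-1, 0, 0, 0, 0], [-1, 0, 0, 0, 0]], newtons=12)

```text
clock: 4.95
eef_pos: [555.9, 158.8, 61.5]
eef_rot: [3.141, -0.0, 1.471]
wrist_force: [0.7, -0.8, 0.4]
finger_gap: 14.2
finger_force: 12.0
```

Run:
```python
import numpy as np
t=0.258
th=np.linspace(t,3.02,24); x=40*np.sin(th);y=-40*np.cos(th)
for a,i,j in zip(th[1:],np.diff(x),np.diff(y)): print(round(a,3),round(i,1),round(j,1))
```

```text
0.378 4.6 1.5
0.498 4.3 2.0
0.618 4.1 2.5
0.738 3.7 3.0
0.858 3.4 3.4
0.979 2.9 3.8
1.099 2.4 4.1
1.219 1.9 4.4
1.339 1.4 4.6
1.459 0.8 4.7
1.579 0.2 4.8
1.699 -0.3 4.8
1.819 -0.9 4.7
1.939 -1.5 4.6
2.059 -2.0 4.4
2.179 -2.5 4.1
2.299 -3.0 3.8
2.42 -3.4 3.4
2.54 -3.8 3.0
2.66 -4.1 2.5
2.78 -4.4 2.0
2.9 -4.6 1.4
3.02 -4.7 0.9
```

Request:
arm_command(plan=[[-1, 0.0046, 0.0015, 0, 0], [-1, 0.0043, 0.002, 0, 0], [-1, 0.0041, 0.0025, 0, 0], [-1, 0.0037, 0.003, 0, 0], [-1, 0.0034, 0.0034, 0, 0], [-1, 0.0029, 0.0038, 0, 0], [-1, 0.0024, 0.0041, 0, 0], [-1, 0.0019, 0.0044, 0, 0], [-1, 0.0014, 0.0046, 0, 0], [-1, 0.0008, 0.0047, 0, 0], [-1, 0.0002, 0.0048, 0, 0], [-1, 0, 0, 0, 0], [-1, 0, 0, 0, 0]])

```text
clock: 6.58
eef_pos: [598.1, 184.6, 61.6]
eef_rot: [3.14, -0.001, 1.471]
wrist_force: [2.3, 4.9, 1.3]
finger_gap: 14.4
finger_force: 12.0
```

```bash
cat > look.py <<'E'
import sys
from h import *
from cell import eyes,manip
n=sys.argv[1]; c=eyes.camera("top"); np.savez(n+".npz",**c)
s=manip.read_state(); print(s["clock"],s["eef_pos"],s["eef_rot"],s["wrist_force"],s["finger_gap"])
P=cloud(c); im=c["img"].astype(int); h=cv2.cvtColor(c["img"],cv2.COLOR_BGR2HSV)
def sel(m,z0,z1): 
    w=np.zeros((480,640),bool); w[180:255,240:365]=1
    return P[m&w&(P[...,2]>z0)&(P[...,2]<z1)]
Y=-.0995; r=np.array([[np.cos(Y),-np.sin(Y)],[np.sin(Y),np.cos(Y)]]); C=np.array([586.3,70.2])
L=lambda q:(q[:,:2]-C)@r
for nm,m,a,b in (("bar",im.max(2)<60,107,123),("plate",im.min(2)>150,7,17),("orange",(h[...,0]>8)&(h[...,0]<20)&(h[...,1]>170),10,50),("blue",(h[...,0]>100)&(h[...,0]<125)&(h[...,1]>170),40,56),("cap",(h[...,0]>100)&(h[...,0]<125)&(h[...,1]>170),25,39)):
    q=L(sel(m,a,b))
    if len(q): print(nm,len(q),"lo",np.percentile(q,1,0).round(1),"hi",np.percentile(q,99,0).round(1))
cv2.imwrite("pics/"+n+".png",cv2.resize(c["img"][180:255,245:360],None,fx=6,fy=6,interpolation=cv2.INTER_CUBIC))
E
python3 look.py a1
```

```text
6.625 [597.95169276 184.62277989  61.59737805] [ 3.14049028e+00 -5.01034336e-04  1.47078013e+00] [2.38522026 5.90301011 2.05625797] 14.23201012969848
bar 316 lo [ -7.6 -55.8] hi [ 6.1 55.3]
plate 1323 lo [ -55.9 -104.7] hi [56.5 87.2]
orange 40 lo [-22.8   5.7] hi [19.8 13. ]
blue 4 lo [ -4.3 -26.5] hi [ 22.  -18.1]
cap 101 lo [-25.6 -27.6] hi [53.4  4.5]
```

View pics/a1.png

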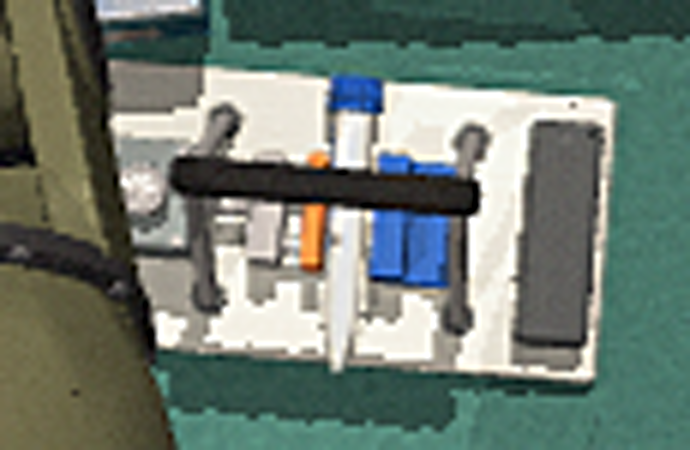

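The orange pad at (315,210) has advanced to just left of the tube at (348,210), and the carrier has not shifted. I'll keep turning to the stop.

Request:
arm_command(plan=[[-1, -0.0003, 0.0048, 0, 0], [-1, -0.0009, 0.0047, 0, 0], [-1, -0.0015, 0.0046, 0, 0], [-1, -0.002, 0.0044, 0, 0], [-1, -0.0025, 0.0041, 0, 0], [-1, -0.003, 0.0038, 0, 0], [-1, -0.0034, 0.0034, 0, 0], [-1, -0.0038, 0.003, 0, 0], [-1, -0.0041, 0.0025, 0, 0], [-1, -0.0044, 0.002, 0, 0], [-1, -0.0046, 0.0014, 0, 0], [-1, 0, 0, 0, 0], [-1, 0, 0, 0, 0]])

```text
clock: 8.25
eef_pos: [633.1, 150.0, 61.6]
eef_rot: [3.141, 0.0, 1.471]
wrist_force: [3.3, -0.0, 3.3]
finger_gap: 14.1
finger_force: 12.0
```

```bash
python3 look.py a2
```

```text
8.3 [633.0320159  150.11171001  61.53366785] [3.14121258e+00 2.36536638e-04 1.47073264e+00] [4.54534724 0.07714493 2.31049696] 14.318981237273698
bar 240 lo [ -7.8 -56.3] hi [ 5.7 29.7]
plate 1069 lo [ -55.8 -104.9] hi [56.4 46.2]
orange 35 lo [-22.9   2.8] hi [20.7  9.6]
cap 108 lo [-25.4 -27.5] hi [53.2  2. ]
```

Request:
arm_command(plan=[[-1, -0.002, 0.0003, 0, 0], [-1, -0.002, 0.0002, 0, 0], [-1, 0, 0, 0, 0], [-1, 0, 0, 0, 0]])

```text
clock: 8.8
eef_pos: [633.0, 146.5, 61.5]
eef_rot: [3.141, -0.0, 1.471]
wrist_force: [5.2, 2.0, 3.7]
finger_gap: 14.6
finger_force: 12.0
```

Request:
arm_command(plan=[[-1, -0.001, 0, 0, 0], [-1, -0.001, 0, 0, 0], [-1, 0, 0, 0, 0], [-1, 0, 0, 0, 0]])

```text
clock: 9.3
eef_pos: [632.5, 144.9, 61.4]
eef_rot: [-3.141, -0.001, 1.471]
wrist_force: [2.0, 5.2, 3.7]
finger_gap: 14.2
finger_force: 12.0
```

```bash
python3 look.py a3
```

```text
9.35 [632.51395349 144.92526814  61.44512607] [-3.14098837e+00 -6.29064976e-04  1.47118855e+00] [1.48459565 4.34486235 4.88155746] 14.519216596983723
bar 227 lo [ -8.4 -58. ] hi [ 5.2 23. ]
plate 1011 lo [ -56.4 -106.8] hi [55.7 40.3]
orange 35 lo [-23.9   1.1] hi [20.3  7.3]
blue 1 lo [ 16.8 -18.1] hi [ 16.8 -18.1]
cap 99 lo [-25.1 -29.2] hi [53.2  1.2]
```

Request:
arm_command(plan=[[-0.2, 0, 0, 0, 0], [-0.2, 0, 0, 0, 0], [-0.2, 0, 0, 0, 0], [-0.2, 0, 0, 0, 0], [-0.2, 0, 0, -0.03, 0], [-0.2, 0, 0, -0.04, 0], [-0.2, 0, 0, -0.04, 0], [-0.2, -0.02, -0.01, -0.03, 0], [-0.2, -0.03, -0.02, 0, 0], [-0.2, -0.02, -0.01, 0, 0], [-0.2, 0, 0, 0, 0], [-0.2, 0, 0, 0, 0]])

```text
clock: 10.85
eef_pos: [586.4, 79.0, 201.5]
eef_rot: [3.141, -0.0, 1.471]
wrist_force: [1.0, 0.5, 0.4]
finger_gap: 37.7
finger_force: 0.0
```

```bash
python3 - <<'E'
from h import *
from cell import eyes,manip
c=eyes.camera("wrist"); np.savez("w3.npz",**c); s=manip.read_state(); print(s["clock"],s["eef_pos"],s["eef_rot"],s["finger_gap"])
P=wcloud(c); im=c["img"].astype(int); cv2.imwrite("pics/w3.png",c["img"])
v,u=np.mgrid[:480,:640]
red=(im[...,2]>1.8*im[...,1])&(im[...,2]>1.8*im[...,0])&(im[...,2]>80)&(abs(P[...,2]-96)<5)
t=P[red]; k=cv2.minEnclosingCircle(t[:,:2].astype(np.float32)); print(len(t),k)
w=(im.min(2)>120)&(abs(P[...,2]-12)<4)&(abs(P[...,0]-586)<75)&(abs(P[...,1]-70)<120)
Y=-.0995; r=np.array([[np.cos(Y),-np.sin(Y)],[np.sin(Y),np.cos(Y)]]); C=np.array([586.3,70.2])
l=(P[w][:,:2]-C)@r; print("plate",np.percentile(l,.5,0),np.percentile(l,99.5,0)); print("red local",(np.array(k[0])-C)@r)
b=(im.max(2)<70)&(abs(P[...,2]-115)<6)&(abs(P[...,0]-586)<30)&(abs(P[...,1]-70)<80)
l=(P[b][:,:2]-C)@r; print("bar",len(l),np.percentile(l,1,0),np.percentile(l,99,0))
E
python3 look.py a4
```

```text
10.9 [586.33941848  79.18209204 201.3156675 ] [-3.14149066e+00 -7.90728724e-05  1.47120919e+00] 37.55844890279673
248 ((493.207275390625, 42.019317626953125), 178.8634490966797)
plate [-58.02772845 -75.01140027] [ 56.24382517 103.80459355]
red local [-89.83293054 -37.2887493 ]
bar 595 [ -7.26712302 -58.48127825] [ 5.55943903 -9.2308007 ]
10.95 [586.31918652  79.23366049 201.24954766] [-3.14139592e+00 -5.99665422e-05  1.47135710e+00] [-0.34407735  0.38589792 -0.48467904] 37.25924563759863
bar 64 lo [ -8.2 -58.7] hi [  4.4 -11.8]
plate 626 lo [ -57.6 -106.9] hi [ 55.7 104.3]
```

View pics/w3.png

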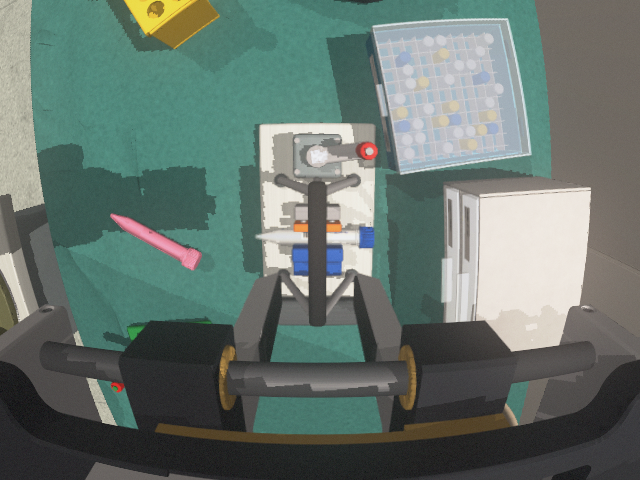

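The crank now points right at (368,150), past the hub at (317,156). The pad (317,226) bears on the tube (315,238), next to the blue jaw (317,260). I'll check the numbers before gripping.

Run:
```python
from h import *
c=dict(np.load("w3.npz")); P=wcloud(c); im=c["img"].astype(int); h=cv2.cvtColor(c["img"],cv2.COLOR_BGR2HSV).astype(int)
Y=-.0995; r=np.array([[np.cos(Y),-np.sin(Y)],[np.sin(Y),np.cos(Y)]]); C=np.array([586.3,70.2])
def box(a,v0,v1,u0,u1): m=np.zeros((480,640),bool); m[v0:v1,u0:u1]=1; return a&m
red=(im[...,2]>1.8*im[...,1])&(im[...,2]>1.8*im[...,0])&(im[...,2]>80)
t=P[box(red&(abs(P[...,2]-96)<4),135,170,350,385)]; k=cv2.minEnclosingCircle(t[:,:2].astype(np.float32)); print("red",(np.array(k[0])-C)@r,k[1])
bl=(h[...,0]>100)&(h[...,0]<125)&(h[...,1]>150)
for n,m in (("jaw",box(bl,240,285,285,350)),("cap",box(bl,220,255,355,380)),("pad",box((h[...,0]<20)&(h[...,1]>170),215,240,285,350))):
    q=P[m]; l=(q[:,:2]-C)@r; print(n,len(q),np.percentile(l,2,0).round(1),np.percentile(l,98,0).round(1),np.percentile(q[:,2],[2,98]).round(1))
```

```text
red [38.52774847 78.17252468] 7.081808567047119
jaw 473 [-23.6 -46.4] [ 22.5 -18.2] [17.1 37.7]
cap 144 [ 41.8 -16. ] [53.7  1. ] [28.6 35.2]
pad 115 [-22.4   1.5] [19.8  7.6] [34.6 38. ]
```

Request:
arm_command(plan=[[-0.2, -0.0057, 0, 0.03, 0], [-0.2, -0.005, 0, 0.03, 0], [-0.2, 0, 0, 0.03, 0], [-0.2, 0, 0, 0.022, 0], [-0.2, 0, 0, 0, 0], [-0.2, 0, 0, 0, 0], [-0.2, 0, 0, 0, 0]])

```text
clock: 11.82
eef_pos: [585.5, 68.1, 90.5]
eef_rot: [3.14, -0.0, 1.471]
wrist_force: [0.6, -1.0, -0.6]
finger_gap: 37.5
finger_force: 0.0
```

Request:
arm_command(plan=[[-1, 0, 0, 0, 0], [-1, 0, 0, 0, 0], [-1, 0, 0, 0, 0], [-1, 0, 0, 0, 0], [-1, 0, 0, 0, 0], [-1, 0, 0, 0, 0], [-1, 0, 0, 0, 0], [-1, 0, 0, 0, 0]], newtons=40)

```text
clock: 12.82
eef_pos: [585.1, 68.0, 89.6]
eef_rot: [3.141, -0.0, 1.471]
wrist_force: [1.0, -0.7, 3.1]
finger_gap: 13.3
finger_force: 40.0
```

Request:
arm_command(plan=[[-1, 0, 0, -0.004, 0], [-1, 0, 0, -0.008, 0], [-1, 0, 0, -0.012, 0], [-1, 0, 0, -0.014, 0], [-1, 0, 0, -0.014, 0], [-1, 0, 0, -0.014, 0], [-1, 0, 0, -0.014, 0], [-1, 0, 0, -0.014, 0], [-1, 0, 0, -0.014, 0], [-1, 0, 0, -0.014, 0], [-1, 0, 0, -0.012, 0], [-1, 0, 0, -0.008, 0], [-1, 0, 0, -0.005, 0], [-1, 0, 0, -0.003, 0], [-1, 0, 0, 0, 0], [-1, 0, 0, 0, 0], [-1, 0, 0, 0, 0], [-1, 0, 0, 0, 0], [-1, 0, 0, 0, 0], [-1, 0, 0, 0, 0]])

```text
clock: 15.32
eef_pos: [584.9, 67.9, 239.4]
eef_rot: [-3.142, 0.0, 1.471]
wrist_force: [0.9, 1.0, -6.5]
finger_gap: 13.7
finger_force: 40.0
```

Run:
```python
from h import *
from cell import eyes,manip
for n in("scene","wrist","top"):
    c=eyes.camera(n); cv2.imwrite(f"pics/{n}9.png",c["img"]); np.savez(n+"9.npz",**c)
    P=wcloud(c) if n=="wrist" else cloud(c); im=c["img"]
    w=(im.min(2)>120)&(abs(P[...,2]-162)<25)&(abs(P[...,0]-586)<60)&(abs(P[...,1]-70)<108)
    q=P[w]; 
    if len(q)>50:
        for _ in range(4):
            A=np.c_[q[:,:2]-[586,69],np.ones(len(q))]; k=np.linalg.lstsq(A,q[:,2],rcond=None)[0]; q=q[abs(A@k-q[:,2])<4]
        print(n,len(q),"slopes",k[:2],"top z",k[2])
s=manip.read_state(); print(s["clock"],s["eef_pos"],s["eef_rot"],s["qd"].round(4),s["wrist_force"],s["moment"],s["finger_gap"],s["finger_force"])
a=cv2.imread("pics/wrist9.png"); b=cv2.imread("pics/scene9.png")
cv2.imwrite("pics/both.png",np.hstack([cv2.resize(a,(400,300)),cv2.resize(b,(400,300))]))
```

```text
scene 517 slopes [ 0.02873327 -0.00247627] top z 162.24830847848008
wrist 12611 slopes [-0.0013194  -0.00564177] top z 162.30891500163816
top 578 slopes [0.00312975 0.0080402 ] top z 162.3499848810697
15.475 [584.95076195  67.94947666 239.4597584 ] [ 3.14156669e+00 -1.96893221e-05  1.47078232e+00] [ 0.0004 -0.0002 -0.      0.0007 -0.001  -0.0003] [ 0.86482182  0.01617014 -6.2138373 ] [-0.01250146 -0.04423245  0.02718407] 13.48919142300011 39.99778389930725
```

View pics/both.png

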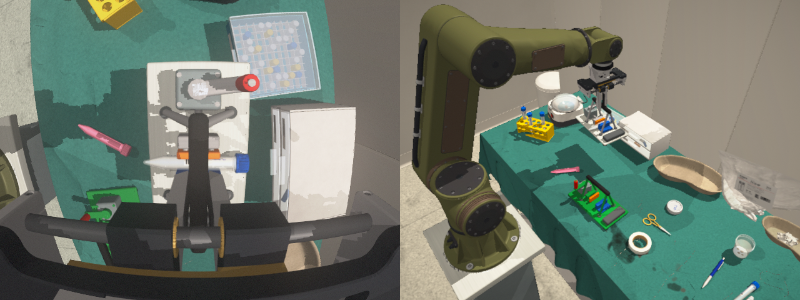

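The carrier is level and still: the plate top is at z = 162 mm, so the feet are at about 150 mm. The tube is held at about (205,163) in the left picture, with the crank over at the stop at (248,83). The right picture shows nothing else disturbed.

```bash
python3 -c "
from cell import ticket
print(ticket.sign_off())"
```

```text
the job is handed in; nothing more can be done
None
```

The crank is at its stop with the tube clamped against the blue jaw, the arm is holding the carrier by its handle, level and still with its feet about 150 mm above the table, and the job is handed in (verdict not shown).

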